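# Unhook the jig head from its sloping dock

## Robot

A 6-joint arm with a two-finger parallel gripper is mounted at the origin on the work surface. World frame = base frame: x ahead of the robot, y to its left, z up, the work surface at z = 0. Lengths are in m, angles in rad, forces in N, time in s.
With the tool pointing down it reaches from about 0.35 to 0.975 m from the base axis. Payload 4.9 kg.
Tool frame: the origin (TCP) lies between the finger pads; the fingertips stand 25 mm ahead of it and the grasp point (between the pads) lies 6 mm ahead of it (manip.tcp_to_tips is the z of the fingertips in the tool frame, in m); z points along the fingers, y is the line along which they close (so a half turn about z gives the same grasp; the last joint's range is limited). The gripper opens to 85 mm and grips with 20 to 120 N. Pads are 22 mm wide; open, the fingers measure 114 mm over their backs; the gripper's body (76 mm by 85 mm) begins 54 mm behind the grasp point. The pads swing forward as they close: fully open they stand 13 mm farther back than shut.
Start: joints at [-1.463, 0.053, 1.613, -0, 1.476, -0.119], TCP at [0.141, -0.609, 0.22] pointing down, gripper open.
Joint ranges: [-3.01, 3.01], [-1.01, 2.22], [0.06, 2.58], [-1.02, 4.17], [0.09, 2.62], [-3.14, 3.14]. Speed limits (rad/s): [2.57, 2.57, 3.14, 3.14, 3.14, 3.14].

## Interface

Orientations are given as a unit quaternion [w, x, y, z].
In Python, from plant import manip gives the robot as it stands. The module is installed in compiled form; this text tells all that it offers.
- The arm moves only by the tool arm_command, never from a script. Its argument "moves" is a list of rows, each a list of 3 entries, a list of its own where there are three numbers: the opening, from -1 (shut) to 1 (fully open), then the shift along the tool's x, y, z in units of 0.15 m (1.0 is 0.15 m), then the turn about the tool's z in units of 2 pi rad (1.0 is 2 pi rad). A call has 1 to 20 rows; each row is the pose to reach, as a shift and turn from the pose commanded when the call began, along the tool's axes at that moment, turning the shorter way round; what a row does not reach only later rows make up. A row lasts 1/12 s, in which the tool goes at most 41.7 mm and 7.16 degrees, less where a joint would pass 70% of its speed; a pose out of reach is approached as far as the arm can. A call with a number of a shift or a turn outside -1 to 1 is refused whole. A call with a gripper value outside its range is refused whole. The fingers move at their own pace and stop on an object; the grip force is fixed at half the most. Time passes only in rows, so rows that repeat a pose let the fingers close. It gives the time, the measured TCP pose, the force, the opening and the grip force at its end, in the units of the state.
- manip.state(): the state, without advancing time (a new reading comes with each control period).
- manip.grab_frame(name): name is "scene" or "top"; returns a dict with "frame" (400x640x3 uint8, red, green, blue), "fx", "fy", "cx", "cy" (pixels), "R" (3x3) and "t" (3): a world point X has camera coordinates R X + t. Camera axes: x right, y down, z forward; pixel columns grow to the right and rows downward; lengths in m; the calibration is good to about 2 mm. A picture is of the moment at which its call begins. There is no depth.
- manip.job_done(): hands the job in; it is judged then, once.
Trained networks look in a picture, given as the dict that the camera call returned (one of the last four; its "shot" number tells which), for a name from the list of things; names that differ only in an ending like _2 or _b are one class to them, and where a whole thing is asked for, a point or a joint stands for the part that bears it (a point fixed in the world has none). Each returns a list of dicts, best first, with "confidence" (0 to 1); they miss things now and then, are a little off and sometimes report something else, mostly with a low value. They report only what shows in the picture. A call takes as long as a camera call.
- manip.search_frame(picture, target): "extent" ([left, top, right, bottom] in pixels, round what is visible of it).
The state is a dict: "time": time; "joint_pos": joint angles; "joint_vel": joint speeds; "joint_efforts": joint torques, N m; "tool_pos": TCP position; "tool_rot": TCP orientation; "contact_force": force on the tool from outside, world axes, zero at the start; "ft_torque": the same for the moment, N m; "gripper_width": opening from 0.0 (shut) to 1.0 (fully open); "grasp_force": force on a finger pad.
Only numpy, scipy, OpenCV 4.12 (cv2) and the standard library are available. Lean on these libraries where they do the work, as an engineer would, in place of code of your own. Each camera call takes 0.05 s, during which the arm holds its last target. There are 200 camera calls.

## Task

The red jig head hangs on the two brass studs of its sloping grey dock by keyhole slots. Slide it up the slope until it meets the yellow stop, where the wide ends of the slots lie around the stud heads, then lift it free and set it down gently, flat and upright, in the middle of the black mat. Leave the other things on the bench where they are.

Things in the scene. Friction and masses are not known exactly. Their poses are not given: they have to be found in the camera images.
- face: Grey sloping top plate of the jig dock, 180 x 180 mm, fixed during a run. It rises at 16 degrees away from the robot (dock yaw within 0.3 rad). Origin: centre of its upper surface, 62 mm above the bench. x points up the slope, y across it (level), z out of the surface. The studs stand at x = 0, y = +/-52 mm; a yellow stop bar 11 mm high crosses the upper end, near side at x = +72 mm.
- stud_l (a point): Foot, on the face, of the brass headed stud at y = +52 mm (the other is at -52 mm). Shank 8 mm thick and 9 mm long, then a round head 18 mm wide and 4 mm thick, its top 13 mm above the face.
- jig: Jig head, loose, 0.3 to 0.54 kg. Red base plate 100 (x) by 140 (y) by 6 mm, black tower on it. Origin: centre of the plate's underside; x along the slots, z out of the plate. It starts on the face, axes along the face's, origin at face x = -8 mm. Pushed 30 mm up (2 to 6 N) it meets the stop at face x = +22 mm: only there (+/-4 mm) does it lift off, square to the face. Friction holds it there.
- wide_l (a point): Centre of the wide end of the keyhole at y = +52 mm (the other is at -52 mm), at the plate's underside, jig x = -22 mm. The wide end is 26 mm across; from it a slot 12 mm wide runs towards +x and ends at jig x = +12 mm. With the jig at the stop the wide ends are centred on the studs; hung, the studs stand in the narrow ends.
- tower (a point): Middle of the jig's black clamp tower, 41 mm above the plate's underside: a good grip point, fingers on its two flat y sides. The tower is 40 mm (x) by 34 mm (y), its top 61 mm above the underside; a 28 mm dial and knob on it reach 75 mm. Its y sides are 26 mm from the stud heads.
- lip (a point): Middle of the outer (-x) side of the jig's upright red lip, 13 mm above the plate's underside: a good place to push up the slope. The lip is 4 mm thick, runs the whole 140 mm of the plate's lower edge and rises to 24 mm above the underside.
- mat: Black rubber mat, 200 x 200 mm, 4 mm thick, fixed to the bench to one side of the dock (left or right). Origin: centre of its underside, on the bench.
- can: Spray can with green label, 54 mm wide, 150 mm tall, standing on the bench beyond the work; origin at its foot. Bystander.
- glue: White glue bottle with blue cap, 38 mm wide, 110 mm tall, standing at one side; origin at its foot. Bystander.
- driver: Red screwdriver lying across the bench beyond the work; origin under its middle. Bystander.
- nocks: Blue open parts tray, 100 x 70 x 35 mm, at one side; origin at its underside. Bystander.

How it is judged:
On the way, in this order (a step that is already met when the one before it is completed fails the run):
1. the jig has been slid up the slope to the wide ends of its slots (its origin beyond x = +17 mm on the face), still lying on the dock face (x of jig in the frame of face above 0.017 m and z of jig in the frame of face below 0.004 m), for 0.1 s.
2. the jig is lifted off the studs, 40 mm or more clear of the face (z of jig in the frame of face above 0.04 m), for 0.1 s.
At the end, for the whole second after the job is handed in: The jig head stands flat (within 0.08 rad) and upright on the mat, its plate's underside within 6 mm of the mat's top, its centre within 50 mm of the mat's centre, released and at rest (horizontal distance between jig and mat below 0.05 m and height (world z) of jig below 0.01 m and angle between jig's own z axis and vertical below 0.08 rad and linear speed of jig below 0.02 m/s); the robot touches nothing.
It fails at once if the jig is dropped or flung (faster than 0.5 m/s with no finger on it) (linear speed of jig above 0.5 m/s and contact force between the fingers and jig below 0.05 N).
It fails at once if a bystander (can, glue bottle, screwdriver, parts tray) is moved by more than 30 mm (distance of any of can, glue, driver, nocks from where it was at the start of the episode above 0.03 m).
It fails at once if the can or the glue bottle is tipped over (angle between any of can, glue's own z axis and vertical above 0.5 rad).
It also fails if it takes over 64 s, if anything falls off the work surface, if the arm or the gripper's body presses on something with over 40 N, if the wrist force passes 120 N, or if a joint passes its speed limit or range.

## Working session

There is one attempt and no reset: what is moved stays moved. The work goes in short steps, Python scripts to look and compute and a tool call to move; the robot and the scene stay as the last step left them, time stands still between calls to the robot, and variables do not carry over. Pictures are saved under pics/ and viewed, at most 10 in all, crops included, and the job is handed in when it is done.

Besides the shell and the picture viewer there is one more tool, called after "Request:" by a JSON object that holds its "name" and its "arguments". arm_command: Moves the arm, as the interface text tells. Shifts and turns lie within -1 to 1; 1 stands for 0.15 m of shift or 2 pi rad of turn. Its arguments: {"type":"object","properties":{"moves":{"type":"array"}},"required":["moves"]}

```bash
mkdir -p pics; cat > h.py <<'E'
import numpy as np,cv2
from plant import manip
from scipy.spatial.transform import Rotation as Ro
def ray(p,u,v):
    R=np.array(p["R"]);t=np.array(p["t"])
    d=R.T@np.array([(u-p["cx"])/p["fx"],(v-p["cy"])/p["fy"],1]);return -R.T@t,d
def atz(p,u,v,z):
    c,d=ray(p,u,v);return c+d*(z-c[2])/d[2]
def proj(p,X):
    c=np.array(p["R"])@np.array(X)+np.array(p["t"]);return [p["fx"]*c[0]/c[2]+p["cx"],p["fy"]*c[1]/c[2]+p["cy"]]
def save(p,n,crop=None,s=1):
    f=p["frame"][:,:,::-1]
    if crop: f=f[crop[1]:crop[3],crop[0]:crop[2]]
    cv2.imwrite("pics/"+n,cv2.resize(f,None,fx=s,fy=s,interpolation=cv2.INTER_CUBIC))
E
python3 - <<'E'
from h import *
for n in("scene","top"):
    p=manip.grab_frame(n);save(p,n+"1.png",s=1.25)
    print(n,p["fx"],p["cx"],p["cy"],np.round(p["R"],3).tolist(),np.round(p["t"],3))
    for o in("face","jig","stud_l","tower","lip","mat","can","glue","driver","nocks"):
        print(o,[(np.round(r["extent"],1).tolist(),round(r["confidence"],2)) for r in manip.search_frame(p,o)[:2]])
s=manip.state();print(s)
E
```

```text
scene 379.70515668689296 321.73642459749567 196.6166701490539 [[-0.306, 0.952, 0.003], [0.751, 0.243, -0.614], [-0.585, -0.185, -0.79]] [ 0.204 -0.402  1.439]
face [([229.2, 148.3, 309.3, 200.5], 0.82), ([177.9, 152.4, 218.6, 184.5], 0.56)]
jig [([243.5, 145.9, 301.4, 183.9], 0.7), ([227.2, 148.2, 307.4, 197.7], 0.42)]
stud_l [([225.8, 149.7, 309.1, 199.2], 0.7)]
tower [([243.4, 146.8, 297.5, 184.8], 0.58)]
lip []
mat [([224.9, 150.6, 312.4, 200.5], 0.74), ([472.4, 230.3, 496.8, 258.9], 0.7)]
can [([323.3, 228.7, 345.4, 275.5], 0.96)]
glue [([472.6, 228.9, 497.6, 262.4], 0.87)]
driver [([214.8, 228.7, 273.3, 254.3], 0.73)]
nocks [([181.3, 151.5, 216.4, 184.1], 0.85)]
top 464.17399994428644 322.1858257079715 205.33046597694045 [[0.015, -1.0, 0.001], [-0.982, -0.015, -0.189], [0.189, 0.002, -0.982]] [-0.031  0.642  1.247]
face [([345.8, 202.9, 426.8, 276.9], 0.79)]
jig [([356.0, 222.9, 414.3, 267.5], 0.89)]
stud_l [([349.4, 203.3, 425.6, 278.7], 0.74)]
tower [([356.4, 220.7, 415.3, 268.0], 0.69), ([348.9, 201.9, 425.8, 279.4], 0.38)]
lip [([357.9, 220.4, 415.2, 270.3], 0.58)]
mat [([21
[... 329 characters left out ...]
648e+00,  5.27012761e-02,  1.61287151e+00, -1.70854182e-05,
        1.47600897e+00, -1.19009683e-01]), 'joint_vel': array([-9.15689899e-04,  1.79003224e-03,  1.84176947e-03, -3.66599839e-04,
       -2.81869943e-06, -1.05834660e-03]), 'joint_efforts': array([ 1.07891563e-03, -3.93687880e+01, -3.70468748e+01,  5.75518129e-06,
        5.90319105e-04, -1.45591432e-06]), 'tool_pos': array([ 0.14052013, -0.60898868,  0.21951982]), 'tool_rot': array([ 5.39967187e-06,  9.93577608e-01,  1.13152713e-01, -8.53481873e-06]), 'contact_force': array([-0.16482267,  0.4888207 , -0.10268578]), 'ft_torque': array([ 0.02592729, -0.02578504, -0.00633411]), 'grasp_force': 0.0, 'gripper_width': 0.9998395844116652}
```

View pictures.

View pics/top1.png

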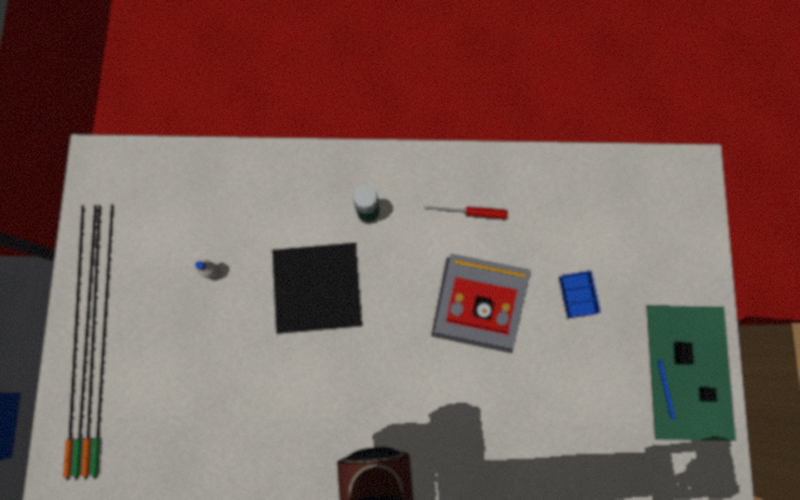

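View pics/scene1.png

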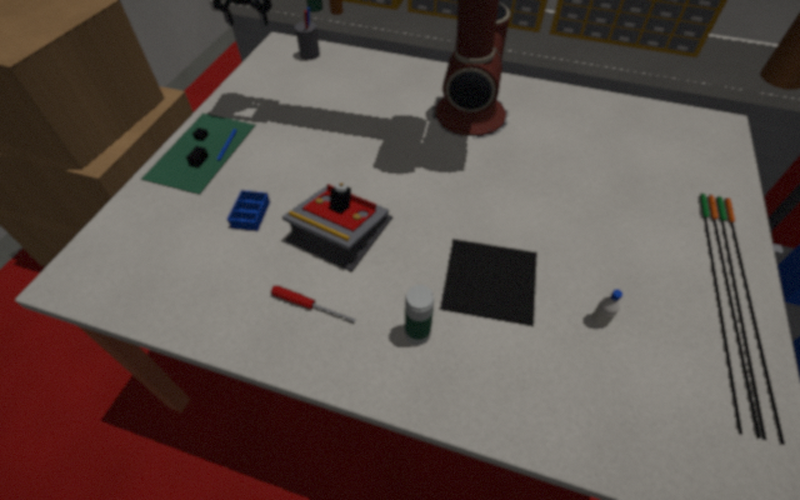

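```bash
cat >> h.py <<'E'
from scipy.optimize import least_squares
def hullof(p,kind,box):
    h=cv2.cvtColor(p["frame"],cv2.COLOR_RGB2HSV);H,S,V=[h[:,:,i].astype(int) for i in range(3)]
    if kind=="red": m=((H<7)|(H>172))&(S>150)&(V>60)
    else: m=(H>14)&(H<32)&(S>110)&(V>60)
    k=np.zeros(m.shape,np.uint8);k[box[1]:box[3],box[0]:box[2]]=1
    m=m.astype(np.uint8)*k
    n,l,st,_=cv2.connectedComponentsWithStats(m,connectivity=8)
    i=1+np.argmax(st[1:,4]);m=(l==i)
    v,u=np.nonzero(m)
    return cv2.convexHull(np.c_[u,v].astype(np.float32))
def mom(h):
    m=cv2.moments(np.asarray(h,np.float32));a=.5*np.arctan2(2*m["mu11"],m["mu20"]-m["mu02"])
    return np.array([m["m10"]/m["m00"],m["m01"]/m["m00"],a,m["m00"]])
def faceT(q): return Ro.from_euler("zy",[q[2],-np.radians(16)]).as_matrix(),np.array([q[0],q[1],.062])
def pts(jx):
    red=[[x+jx,y,z] for x in(-50,50) for y in(-70,70) for z in(0,6)]+[[x+jx,y,24] for x in(-50,-46) for y in(-70,70)]
    return np.array(red)/1000
def phull(p,X): return cv2.convexHull(np.array([proj(p,x) for x in X],np.float32))
E
python3 - <<'E'
from h import *
P={"top":manip.grab_frame("top"),"scene":manip.grab_frame("scene")}
B={"top":(340,195,432,285),"scene":(222,140,316,206)}
def seen(p,n):
    return mom(hullof(p,"red",B[n])),mom(hullof(p,"yel",B[n]))
M={n:seen(P[n],n) for n in P}
yb=np.array([[x,y,z] for x in(72,84) for y in(-90,90) for z in(0,11)])/1000
def res(q,full=False):
    R,t=faceT(q);out=[]
    for n in P:
        a=mom(phull(P[n],pts(-8)@R.T+t));b=mom(phull(P[n],yb@R.T+t))
        for i,(o,s) in enumerate(((a,M[n][0]),(b,M[n][1]))):
            d=o-s;d[2]=np.arctan(np.tan(d[2]))*30 if i==1 or n=="scene" else np.arctan(np.tan(d[2]))*15
            if full: print(n,i,np.round(d,2),s[3])
            out+=[d[0]*(1 if i==0 else .5),d[1]*(1 if i==0 else .5),d[2]]
    return np.array(out)
c=atz(P["top"],386,240,.062);print(c)
r=least_squares(res,[c[0],c[1],-.2],loss="soft_l1");res(r.x,True);print("face",r.x)
e=[219.3,195.2,291.7,268.5]
p=P["top"];h=cv2.cvtColor(p["frame"],cv2.COLOR_RGB2GRAY)
m=(h<50).astype(np.uint8);k=np.zeros_like(m);k[188:275,212:298]=1
v,u=np.nonzero(m*k);hl=cv2.convexHull(np.c_[u,v].astype(np.float32));mm=mom(hl);rc=cv2.minAreaRect(hl);print("mat",mm,rc,atz(p,*mm[:2],.004))
R,t=faceT(r.x)
for n in P:
    p=dict(P[n]);b=B[n];f=cv2.resize(p["frame"][b[1]:b[3],b[0]:b[2]],None,fx=4,fy=4,interpolation=cv2.INTER_CUBIC)
    F=np.array([[x,y,0] for x,y in((-90,-90),(-90,90),(90,90),(90,-90))])/1000
    for X,col in((F,(0,255,0)),(pts(-8),(0,255,255))):
        hh=(phull(p,X@R.T+t).reshape(-1,2)-b[:2]+.5)*4-.5;cv2.polylines(f,[hh.astype(int)],True,col,1)
    for y in(-.052,.052):
        q=(np.array(proj(p,R@[0,y,.013]+t))-b[:2]+.5)*4-.5;cv2.circle(f,tuple(q.astype(int)),3,(255,0,255),1)
    q=(np.array(proj(p,R@[-.008,0,.061]+t))-b[:2]+.5)*4-.5;cv2.circle(f,tuple(q.astype(int)),3,(255,255,255),1)
    P[n+"f"]=f
a,b=P["topf"],P["scenef"];H=max(a.shape[0],b.shape[0])
pad=lambda x:np.pad(x,((0,H-x.shape[0]),(0,0),(0,0)))
cv2.imwrite("pics/fit.png",np.hstack([pad(a),pad(b)])[:,:,::-1])
E
```

```text
[ 0.54698887 -0.19978351  0.062     ]
top 0 [ -0.38  -0.53   0.25 144.61] 1772.5
top 1 [  0.31  -1.4    0.42 147.4 ] 158.5
scene 0 [ -0.93  -1.7    2.11 329.56] 933.5
scene 1 [ -0.41   1.31  -0.96 172.28] 175.0
face [ 0.54685311 -0.1965363  -0.20000001]
mat [ 2.52873329e+02  2.30114865e+02 -6.39202166e-01  4.27750000e+03] ((252.54486083984375, 230.03794860839844), (65.27375030517578, 66.85161590576172), 85.2363510131836) [0.57674913 0.17978222 0.004     ]Traceback (most recent call last):
  File "<stdin>", line 24, in <module>
RuntimeError: dictionary changed size during iteration
```

```bash
cat > fit.py <<'E'
from h import *
P={"top":manip.grab_frame("top"),"scene":manip.grab_frame("scene")}
B={"top":(340,195,432,285),"scene":(222,140,316,206)}
M={n:(mom(hullof(P[n],"red",B[n])),mom(hullof(P[n],"yel",B[n]))) for n in P}
yb=np.array([[x,y,z] for x in(72,84) for y in(-90,90) for z in(0,11)])/1000
def res(q,full=False):
    R,t=faceT(q);out=[]
    for n in P:
        if n=="scene": a=M[n][0]
        a=mom(phull(P[n],pts(-8)@R.T+t));b=mom(phull(P[n],yb@R.T+t))
        for i,(o,s) in enumerate(((a,M[n][0]),(b,M[n][1]))):
            if n=="scene" and i==0: continue
            d=o-s;d[2]=np.arctan(np.tan(d[2]))*(30 if i else 15)
            if full: print(n,i,np.round(d,2),s[3])
            out+=[d[0],d[1],d[2]]
    return np.array(out)
r=least_squares(res,[.547,-.2,-.15],diff_step=5e-3,loss="soft_l1");res(r.x,True);print("face",r.x)
R,t=faceT(r.x);O=[]
for n in P:
    p=P[n];b=B[n];f=cv2.resize(p["frame"][b[1]:b[3],b[0]:b[2]],None,fx=4,fy=4,interpolation=cv2.INTER_CUBIC)
    F=np.array([[x,y,0] for x,y in((-90,-90),(-90,90),(90,90),(90,-90))])/1000
    for X,col in((F,(0,255,0)),(pts(-8),(0,255,255))):
        hh=(phull(p,X@R.T+t).reshape(-1,2)-b[:2]+.5)*4-.5;cv2.polylines(f,[hh.astype(int)],True,col,1)
    for X,c in(([0,-.052,.013],(255,0,255)),([0,.052,.013],(255,0,255)),([-.008,0,.075],(0,0,255))):
        q=(np.array(proj(p,R@X+t))-b[:2]+.5)*4-.5;cv2.circle(f,tuple(q.astype(int)),3,c,1)
    O.append(f)
H=max(x.shape[0] for x in O)
cv2.imwrite("pics/fit.png",np.hstack([np.pad(x,((0,H-x.shape[0]),(0,0),(0,0))) for x in O])[:,:,::-1])
E
python3 fit.py
```

```text
top 0 [-1.3000e-01  5.9000e-01  3.3000e-01  1.5189e+02] 1768.0
top 1 [  0.37  -0.27   0.33 147.39] 159.5
scene 1 [ 1.2000e-01  4.9000e-01 -1.0200e+00  1.6928e+02] 177.0
face [ 0.5436488  -0.1970202  -0.19686639]
```

View pics/fit.png

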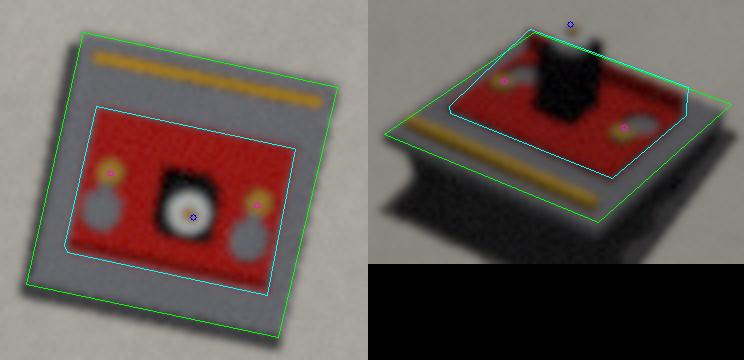

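```bash
cat > go.py <<'E'
from h import *
import sys
def to(target,yaw):
    s=manip.state();w,x,y,z=s["tool_rot"];R=Ro.from_quat([x,y,z,w]).as_matrix()
    d=R.T@(np.array(target)-s["tool_pos"])/.15
    h=np.arctan2(R[1,0],R[0,0]);print("pos",np.round(s["tool_pos"],4),"head",round(h,4),"t",s["time"],"F",np.round(s["contact_force"],1),"w",round(s["gripper_width"],3))
    print("shift",np.round(d,3),"turn",round(-(np.angle(np.exp(1j*(yaw-h))))/2/np.pi,4))
E
python3 - <<'E'
from go import *
R,t=faceT([.5436,-.197,-.1969])
T=R@[-.008,0,.041]+t;print("tower",T, "knobtop",R@[-.008,0,.075]+t)
G=T+[0,0,.006];print("tcp",G)
to([G[0],G[1],.22],-.197);to(G,-.197)
E
```

```text
tower [ 0.52475736 -0.19543496  0.09924924] knobtop [ 0.51538569 -0.19543496  0.13193214]
tcp [ 0.52475736 -0.19543496  0.10524924]
pos [ 0.1405 -0.609   0.2195] head 0.2268 t 1.3 F [ 0.2 -0.2 -0.7] w 1.003
shift [ 3.116e+00 -2.110e+00 -3.000e-03] turn 0.0674
pos [ 0.1405 -0.609   0.2195] head 0.2268 t 1.3 F [ 0.2 -0.2 -0.7] w 1.003
shift [ 3.116 -2.11   0.762] turn 0.0674
```

```bash
sed -i 's/"zy"/"ZY"/' h.py; python3 fit.py; python3 - <<'E'
import re
E
```

```text
top 0 [8.0000e-02 6.8000e-01 2.2000e-01 1.5351e+02] 1770.5
top 1 [ 4.0000e-02 -3.6000e-01  7.0000e-02  1.4592e+02] 164.0
scene 1 [4.0000e-02 3.7000e-01 1.0000e-02 1.7734e+02] 177.0
face [ 0.543552   -0.19761327 -0.19265893]
```

View pics/fit.png

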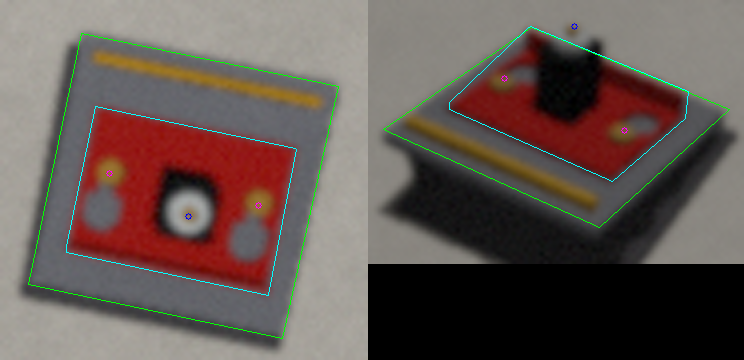

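Request:
{"name": "arm_command", "arguments": {"moves": [[1,[1,-0.68,0],0],[1,[1,-0.68,0],0],[1,[1,-0.68,0],0],[1,[1,-0.68,0],0],[1,[1,-0.68,0],0]]}}

```text
time: 1.82
tool_pos: [0.2664, -0.4726, 0.2196]
tool_rot: [-0.0, 0.993, 0.115, 0.001]
contact_force: [0.8, 0.2, 0.7]
gripper_width: 0.995
grasp_force: 0.0
```

Request:
{"name": "arm_command", "arguments": {"moves": [[1,[1,-0.68,0],0],[1,[1,-0.68,0],0],[1,[1,-0.68,0],0],[1,[1,-0.68,0],0],[1,[1,-0.68,0],0]]}}

```text
time: 2.23
tool_pos: [0.3895, -0.3396, 0.2198]
tool_rot: [-0.0, 0.993, 0.115, 0.001]
contact_force: [0.5, 0.0, -0.7]
gripper_width: 1.001
grasp_force: 0.0
```

```bash
python3 - <<'E'
from go import *
R,t=faceT([.5436,-.1976,-.1927])
T=R@[-.008,0,.041]+t;G=T+[0,0,.006];print("tcp",G)
to([G[0],G[1],.22],-.1927)
E
```

```text
tcp [ 0.52496029 -0.193963    0.10520663]
pos [ 0.3895 -0.3396  0.2198] head 0.2305 t 2.2333 F [ 0.5  0.  -0.7] w 1.001
shift [ 1.101e+00 -7.390e-01  1.000e-03] turn 0.0674
```

Request:
{"name": "arm_command", "arguments": {"moves": [[1,[1,-0.74,0],0.067],[1,[1,-0.74,0],0.067],[1,[1,-0.74,0],0.067],[1,[1,-0.74,0],0.067],[1,[1,-0.74,0],0.067],[1,[1,-0.74,0],0.067],[1,[1,-0.74,0],0.067]]}}

```text
time: 2.82
tool_pos: [0.509, -0.1999, 0.2195]
tool_rot: [0.0, 0.995, -0.095, -0.0]
contact_force: [0.3, -0.5, 0.1]
gripper_width: 1.002
grasp_force: 0.0
```

```bash
python3 - <<'E'
from go import *
to([.525,-.194,.1052],-.1927)
E
```

```text
pos [ 0.509  -0.1999  0.2195] head -0.1909 t 2.8167 F [ 0.3 -0.5  0.1] w 1.002
shift [ 0.098 -0.059  0.762] turn 0.0003
```

Request:
{"name": "arm_command", "arguments": {"moves": [[1,[0.1,-0.06,0.2],0],[1,[0.1,-0.06,0.4],0],[1,[0.1,-0.06,0.6],0],[1,[0.1,-0.06,0.75],0],[1,[0.1,-0.06,0.75],0],[1,[0.1,-0.06,0.75],0]]}}

```text
time: 3.32
tool_pos: [0.5231, -0.1956, 0.1058]
tool_rot: [-0.0, 0.995, -0.098, -0.002]
contact_force: [0.0, 0.4, 0.0]
gripper_width: 0.998
grasp_force: 0.0
```

```bash
python3 - <<'E'
from go import *
to([.525,-.194,.1052],-.1927)
p=manip.grab_frame("top");q=manip.grab_frame("scene")
a=cv2.resize(p["frame"][190:290,335:435],(400,400),interpolation=2);b=cv2.resize(q["frame"][110:210,222:322],(400,400),interpolation=2)
cv2.imwrite("pics/g1.png",np.hstack([a,b])[:,:,::-1])
E
```

```text
pos [ 0.5231 -0.1956  0.1058] head -0.1958 t 3.3167 F [0.  0.4 0. ] w 0.998
shift [ 0.01  -0.013  0.004] turn -0.0005
```

View pics/g1.png

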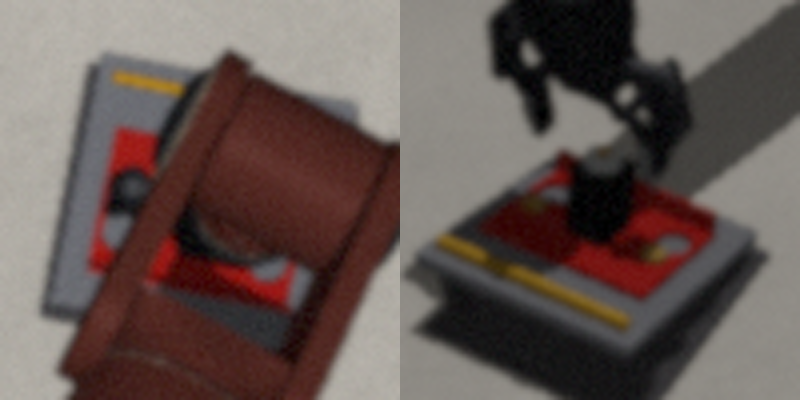

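```bash
python3 - <<'E'
from go import *
s=manip.state();print(s["time"],s["tool_pos"])
p=manip.grab_frame("scene")
for z in(.081,.094,.12):
  for k in(-1,1):
    X=s["tool_pos"]+k*.045*np.array([.19,.98,0]);X[2]=z;u=proj(p,X);print(z,k,(u[0]-222)*4+400,(u[1]-110)*4)
R,t=faceT([.5436,-.1976,-.1927]);
for z in(.041,.061):
  u=proj(p,R@[-.008,0,z]+t);print((u[0]-222)*4+400,(u[1]-110)*4)
print(np.abs(p["frame"].astype(int)[110:210,222:322]).mean())
save(p,"g2.png",(222,110,322,210),4)
E
```

```text
3.4167 [ 0.52545646 -0.19634087  0.10913194]
0.081 -1 550.5205499695548 181.06472306317255
0.081 1 654.1810674605445 224.80457693807375
0.094 -1 548.2687485788888 168.58192862353496
0.094 1 652.8590645060426 212.43275864907287
0.12 -1 543.6374874089843 142.90866924114812
0.12 1 650.138248199398 186.97030046853217
602.5444679547438 185.46271505962
604.1468350226414 161.63087589374345
80.5701
```

View pics/g2.png

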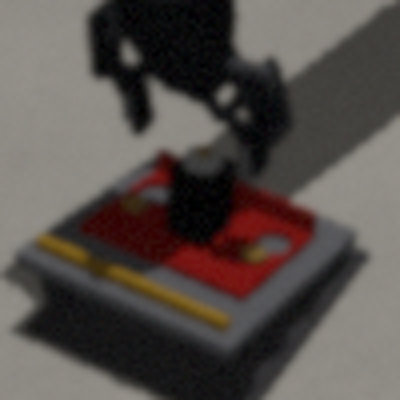

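```bash
python3 - <<'E'
from go import *
s=manip.state();print(s["time"],s["tool_pos"],s["joint_pos"],s["contact_force"])
p=manip.grab_frame("top");q=manip.grab_frame("scene")
for z in(.094,.125):
  for k in(-1,1):
    X=s["tool_pos"]+k*.045*np.array([.19,.98,0]);X[2]=z;u=proj(p,X);print(z,k,(u[0]-335)*4,(u[1]-190)*4)
# intersect: scene tip of +y finger (660,170) crop with plane across finger line at tool x; 
for nm,uv in(("+",(222+260/4,110+172/4)),("-",(222+140/4,110+130/4))):
  c,d=ray(q,*uv)
  for z in(.09,.11,.125,.14): print(nm,z,np.round(c+d*(z-c[2])/d[2],3))
for z in(.09,.125,.14): print("top finger",z,atz(p,335+130/4,190+185/4,z).round(3))
E
```

```text
3.4667 [ 0.52588222 -0.19634826  0.10971157] [-4.89813251e-01 -7.46850867e-03  1.86337527e+00 -1.95733503e-04
  1.28140733e+00  1.27605355e+00] [-0.14352613  0.35936995  0.68794018]
0.094 -1 271.2358473843915 239.251951555324
0.094 1 140.27874308141304 211.93030973549287
0.125 -1 279.30294442696595 234.7721689497654
0.125 1 145.0679807951774 206.7839782575528
+ 0.09 [ 0.491 -0.163  0.09 ]
+ 0.11 [ 0.509 -0.155  0.11 ]
+ 0.125 [ 0.523 -0.149  0.125]
+ 0.14 [ 0.536 -0.143  0.14 ]
- 0.09 [ 0.478 -0.265  0.09 ]
- 0.11 [ 0.497 -0.254  0.11 ]
- 0.125 [ 0.51  -0.246  0.125]
- 0.14 [ 0.524 -0.237  0.14 ]
top finger 0.09 [ 0.553 -0.146  0.09 ]
top finger 0.125 [ 0.549 -0.142  0.125]
top finger 0.14 [ 0.547 -0.141  0.14 ]
```

Request:
{"name": "arm_command", "arguments": {"moves": [[-1,[0,0,0],0],[-1,[0,0,0],0],[-1,[0,0,0],0],[-1,[0,0,0],0],[-1,[0,0,0],0],[-1,[0,0,0],0],[-1,[0,0,0],0],[-1,[0,0,0],0]]}}

```text
time: 4.23
tool_pos: [0.5247, -0.1952, 0.1079]
tool_rot: [0.0, 0.995, -0.097, 0.0]
contact_force: [-2.5, 0.9, 5.4]
gripper_width: 0.304
grasp_force: 58.7
```

```bash
python3 - <<'E'
from go import *
to([.525,-.194,.1052],-.1927);s=manip.state();print(s["ft_torque"])
q=manip.grab_frame("scene")
f=cv2.convertScaleAbs(q["frame"][100:200,232:322],alpha=2.2)
cv2.imwrite("pics/g3.png",cv2.resize(f,None,fx=6,fy=6,interpolation=2)[:,:,::-1])
E
```

```text
pos [ 0.5247 -0.1952  0.1079] head -0.194 t 4.2333 F [-2.5  0.9  5.4] w 0.304
shift [ 0.    -0.008  0.018] turn -0.0002
[0.03715072 0.4372461  0.01842646]
```

View pics/g3.png

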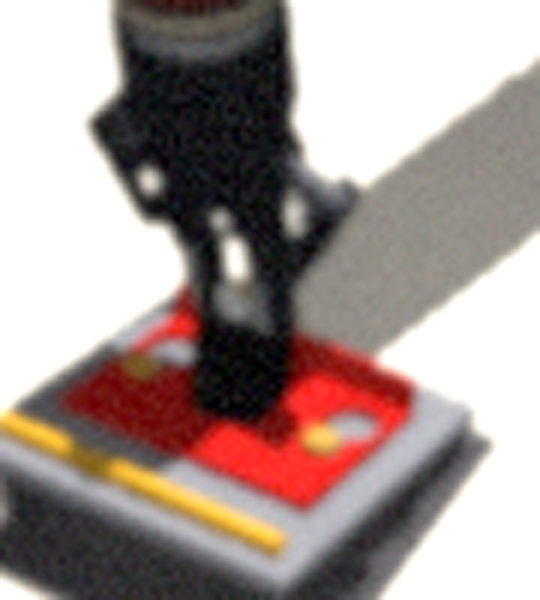

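```bash
python3 - <<'E'
from go import *
print(manip.tcp_to_tips,[a for a in dir(manip) if a[0]!="_"])
q=manip.grab_frame("scene");s=manip.state()
for nm,z in(("tcp",0),("tip",.025)):
    u=proj(q,s["tool_pos"]-[0,0,z]);print(nm,(u[0]-232)*6,(u[1]-100)*6)
R,t=faceT([.5436,-.1976,-.1927])
for X in([-.008,0,.075],[-.008,0,.061],[.012,.017,.061],[.012,-.017,.061],[-.028,.017,.061],[.012,.017,.006],[.012,-.017,.006]):
    u=proj(q,R@X+t);print(X,np.round([(u[0]-232)*6,(u[1]-100)*6]))
E
```

```text
0.025 ['IKError', 'grab_frame', 'job_done', 'search_frame', 'state', 'tcp_to_tips']
tcp 239.82947176986306 324.5412513323692
tip 245.02433895408728 360.81357253099605
[-0.008, 0, 0.075] [248. 277.]
[-0.008, 0, 0.061] [246. 302.]
[0.012, 0.017, 0.061] [253. 333.]
[0.012, -0.017, 0.061] [192. 307.]
[-0.028, 0.017, 0.061] [299. 298.]
[0.012, 0.017, 0.006] [246. 430.]
[0.012, -0.017, 0.006] [187. 404.]
```

Request:
{"name": "arm_command", "arguments": {"moves": [[1,[0,0,0],0],[1,[0,0,0],0],[1,[0,0,0],0],[1,[0,0,0],0],[1,[0,0,0],0],[1,[0,0,0],0],[1,[0,0,0.05],0],[1,[0,0,0.1],0],[1,[0,0,0.1],0],[1,[0,0,0.1],0]]}}

```text
time: 5.17
tool_pos: [0.5238, -0.1945, 0.0906]
tool_rot: [-0.0, 0.995, -0.097, -0.001]
contact_force: [-0.3, -0.4, 0.9]
gripper_width: 1.001
grasp_force: 0.0
```

```bash
python3 - <<'E'
from go import *
to([.525,-.194,.1052],-.1927)
q=manip.grab_frame("scene");s=manip.state()
f=cv2.convertScaleAbs(q["frame"][100:200,232:322],alpha=3,beta=0)
f=cv2.resize(f,None,fx=6,fy=6,interpolation=2)
for k in(-1,1):
  for dx in(-.011,.011):
    X=s["tool_pos"]+k*.045*np.array([.19,.98,0])+dx*np.array([.98,-.19,0])-[0,0,.012]
    u=(np.array(proj(q,X))-[232,100]+.5)*6;cv2.circle(f,tuple(u.astype(int)),4,(255,0,255),1)
cv2.imwrite("pics/g4.png",f[:,:,::-1])
E
```

```text
pos [ 0.5238 -0.1945  0.0906] head -0.1942 t 5.1667 F [-0.3 -0.4  0.9] w 1.001
shift [ 0.007 -0.005 -0.097] turn -0.0002
```

View pics/g4.png

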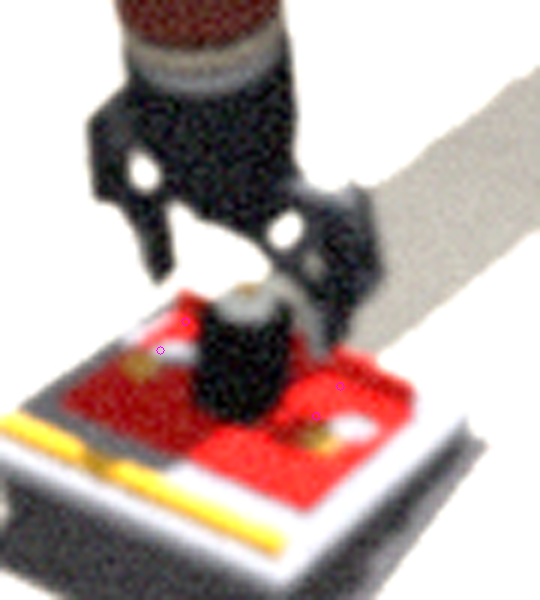

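Request:
{"name": "arm_command", "arguments": {"moves": [[1,[0.007,-0.005,0.05],0],[1,[0.007,-0.005,0.1],0],[1,[0.007,-0.005,0.14],0],[1,[0.007,-0.005,0.14],0],[-1,[0.007,-0.005,0.14],0],[-1,[0.007,-0.005,0.14],0],[-1,[0.007,-0.005,0.14],0],[-1,[0.007,-0.005,0.14],0],[-1,[0.007,-0.005,0.14],0],[-1,[0.007,-0.005,0.14],0],[-1,[0.007,-0.005,0.14],0],[-1,[0.007,-0.005,0.14],0]]}}

```text
time: 6.22
tool_pos: [0.5263, -0.1947, 0.0717]
tool_rot: [0.0, 0.995, -0.097, 0.001]
contact_force: [-0.7, -0.9, 3.0]
gripper_width: 0.39
grasp_force: 60.9
```

Request:
{"name": "arm_command", "arguments": {"moves": [[-1,[0.03,0,-0.009],0],[-1,[0.06,0,-0.017],0],[-1,[0.09,0,-0.026],0],[-1,[0.12,0,-0.034],0],[-1,[0.15,0,-0.043],0],[-1,[0.18,0,-0.052],0],[-1,[0.192,0,-0.055],0],[-1,[0.192,0,-0.055],0],[-1,[0.192,0,-0.055],0]]}}

```text
time: 6.97
tool_pos: [0.5511, -0.1993, 0.0793]
tool_rot: [-0.001, 0.995, -0.097, -0.004]
contact_force: [-13.1, 3.1, 10.7]
gripper_width: 0.391
grasp_force: 62.1
```

```bash
python3 - <<'E'
from go import *
to([.5263+.0288*.981,-.1947-.0288*.19,.080],-.1927);print(manip.state()["grasp_force"])
p=manip.grab_frame("scene");R,t=faceT([.5436,-.1976,-.1927])
f=cv2.convertScaleAbs(p["frame"][100:200,232:322],alpha=2.5);f=cv2.resize(f,None,fx=6,fy=6,interpolation=2)
hh=(phull(p,pts(22)@R.T+t).reshape(-1,2)-[232,100]+.5)*6
cv2.polylines(f,[hh.astype(int)],True,(0,255,255),1)
cv2.imwrite("pics/g5.png",f[:,:,::-1])
E
```

```text
pos [ 0.5511 -0.1993  0.0793] head -0.1941 t 6.9667 F [-13.1   3.1  10.7] w 0.391
shift [ 0.024  0.001 -0.005] turn -0.0002
62.05994367599487
```

View pics/g5.png

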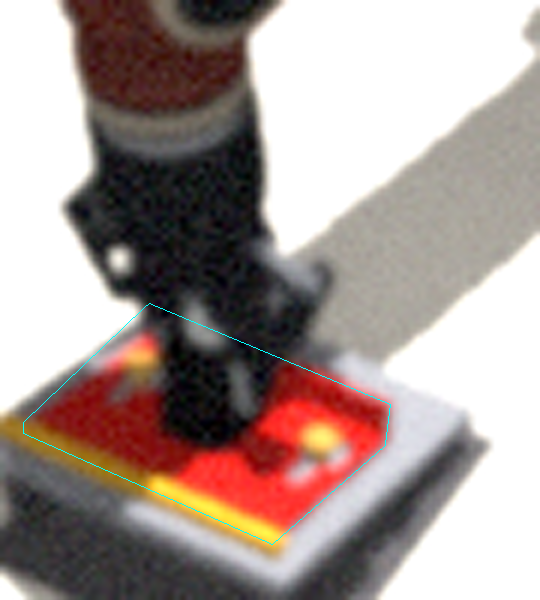

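Request:
{"name": "arm_command", "arguments": {"moves": [[-1,[-0.018,0,-0.005],0],[-1,[-0.018,0,-0.005],0],[-1,[-0.024,0,-0.03],0],[-1,[-0.035,0,-0.065],0],[-1,[-0.053,0,-0.129],0],[-1,[-0.072,0,-0.193],0],[-1,[-0.09,0,-0.257],0],[-1,[-0.11,0,-0.32],0],[-1,[-0.146,0,-0.45],0],[-1,[-0.18,0,-0.58],0],[-1,[-0.18,0,-0.7],0],[-1,[-0.18,0,-0.7],0],[-1,[-0.18,0,-0.7],0]]}}

```text
time: 8.1
tool_pos: [0.5284, -0.1952, 0.1863]
tool_rot: [0.001, 0.995, -0.097, 0.002]
contact_force: [0.4, 0.8, -4.1]
gripper_width: 0.393
grasp_force: 60.4
```

```bash
python3 - <<'E'
from go import *
# tower grip in jig frame ~ above plate centre (x 0,z 41): flat jig origin = grip xy
to([.577,.180,.19],-.0)
p=manip.grab_frame("top");q=manip.grab_frame("scene")
a=cv2.resize(p["frame"][170:290,325:445],(480,480),interpolation=2);b=cv2.resize(q["frame"][70:200,212:312],None,fx=3.2,fy=3.7,interpolation=2)
b=cv2.resize(b,(310,480));cv2.imwrite("pics/g6.png",cv2.convertScaleAbs(np.hstack([a,b])[:,:,::-1],alpha=2))
E
```

```text
pos [ 0.5284 -0.1952  0.1863] head -0.1942 t 8.1 F [ 0.4  0.8 -4.1] w 0.393
shift [-0.165 -2.517 -0.028] turn -0.0309
```

View pics/g6.png

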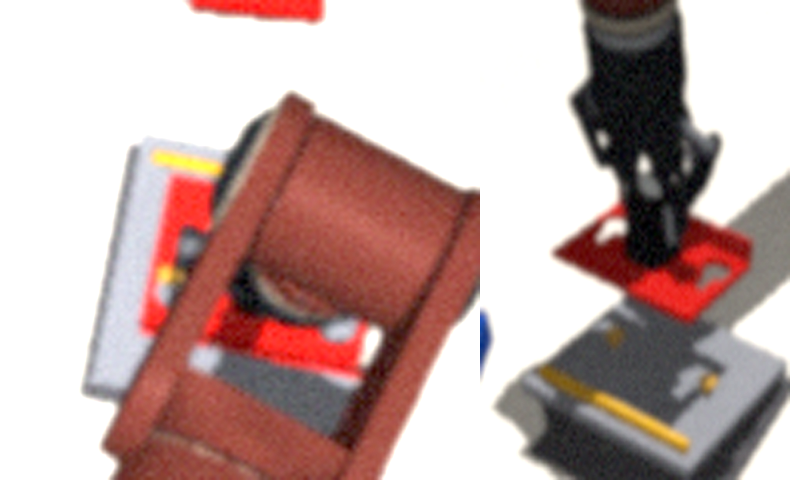

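Request:
{"name": "arm_command", "arguments": {"moves": [[-1,[-0.01,-0.1,-0.05],0],[-1,[-0.02,-0.25,-0.1],0],[-1,[-0.03,-0.4,-0.1],0],[-1,[-0.03,-0.55,-0.1],0],[-1,[-0.04,-0.7,-0.1],0],[-1,[-0.055,-0.85,-0.1],0]]}}

```text
time: 8.7
tool_pos: [0.5432, -0.0668, 0.1971]
tool_rot: [-0.0, 0.995, -0.097, -0.002]
contact_force: [0.5, 0.5, -2.9]
gripper_width: 0.395
grasp_force: 60.5
```

Request:
{"name": "arm_command", "arguments": {"moves": [[-1,[-0.01,-0.15,0],0],[-1,[-0.02,-0.3,0],0],[-1,[-0.03,-0.45,0],0],[-1,[-0.03,-0.6,0],0],[-1,[-0.04,-0.75,0],0],[-1,[-0.055,-0.85,0],0]]}}

```text
time: 9.2
tool_pos: [0.5597, 0.0606, 0.197]
tool_rot: [-0.0, 0.995, -0.096, -0.002]
contact_force: [-0.0, 0.6, -3.2]
gripper_width: 0.389
grasp_force: 60.6
```

Request:
{"name": "arm_command", "arguments": {"moves": [[-1,[-0.01,-0.15,0],0],[-1,[-0.02,-0.3,0],0],[-1,[-0.03,-0.45,0],0],[-1,[-0.03,-0.6,0],0],[-1,[-0.04,-0.75,0],0],[-1,[-0.055,-0.82,0],0],[-1,[-0.055,-0.82,0],0],[-1,[-0.055,-0.82,0],0]]}}

```text
time: 9.87
tool_pos: [0.5755, 0.1807, 0.1978]
tool_rot: [0.001, 0.995, -0.096, -0.001]
contact_force: [0.1, -0.8, -2.7]
gripper_width: 0.392
grasp_force: 60.7
```

```bash
python3 - <<'E'
from go import *
to([.575,.180,.05],-.194)
q=manip.grab_frame("scene")
print(manip.search_frame(q,"jig")[:2])
h=hullof(q,"red",(340,130,440,260));m=mom(h);print(m)
for z in(.15,.18,.2):print(atz(q,m[0],m[1],z))
E
```

```text
pos [0.5755 0.1807 0.1978] head -0.1932 t 9.8667 F [ 0.1 -0.8 -2.7] w 0.392
shift [-0.     0.004  0.985] turn 0.0001
[{'extent': [370.5, 157.2, 439.7, 201.9], 'confidence': 0.76}]
[4.16295074e+02 1.94334290e+02 2.71893326e-01 3.48500000e+02]
[0.57954273 0.21747423 0.15      ]
[0.60498077 0.21555466 0.18      ]
[0.62193946 0.21427495 0.2       ]
```

Request:
{"name": "arm_command", "arguments": {"moves": [[-1,[0,0,0.12],0],[-1,[0,0,0.27],0],[-1,[0,0,0.42],0],[-1,[0,0,0.57],0],[-1,[0,0,0.7],0],[-1,[0,0,0.82],0],[-1,[0,0,0.9],0],[-1,[0,0,0.95],0],[-1,[0,0,0.95],0]]}}

```text
time: 10.72
tool_pos: [0.575, 0.18, 0.0548]
tool_rot: [0.001, 0.995, -0.097, -0.002]
contact_force: [-0.7, -0.1, -3.1]
gripper_width: 0.387
grasp_force: 60.8
```

Request:
{"name": "arm_command", "arguments": {"moves": [[-1,[0,0,0.03],0],[-1,[0,0,0.06],0],[-1,[0,0,0.09],0],[-1,[0,0,0.12],0],[-1,[0,0,0.12],0]]}}

```text
time: 11.13
tool_pos: [0.5757, 0.1809, 0.0379]
tool_rot: [0.0, 0.995, -0.097, -0.001]
contact_force: [-0.3, -0.5, -4.0]
gripper_width: 0.395
grasp_force: 60.8
```

Request:
{"name": "arm_command", "arguments": {"moves": [[-1,[0,0,0.03],0],[-1,[0,0,0.06],0],[-1,[0,0,0.06],0]]}}

```text
time: 11.38
tool_pos: [0.5766, 0.181, 0.0297]
tool_rot: [-0.0, 0.995, -0.097, 0.0]
contact_force: [0.1, -0.5, -2.5]
gripper_width: 0.393
grasp_force: 60.7
```

Request:
{"name": "arm_command", "arguments": {"moves": [[-1,[0,0,0.02],0],[-1,[0,0,0.04],0],[-1,[0,0,0.04],0]]}}

```text
time: 11.63
tool_pos: [0.5793, 0.1807, 0.0277]
tool_rot: [0.0, 0.995, -0.097, 0.003]
contact_force: [0.2, -3.1, 9.6]
gripper_width: 0.395
grasp_force: 62.7
```

Request:
{"name": "arm_command", "arguments": {"moves": [[-1,[0.012,0,0.01],0],[-1,[0.024,0,0.02],0],[-1,[0.034,0,0.03],0],[-1,[0.044,0,0.04],0],[-1,[0.044,0,0.04],0]]}}

```text
time: 12.05
tool_pos: [0.5862, 0.1793, 0.0221]
tool_rot: [-0.0, 0.995, -0.097, 0.003]
contact_force: [-0.1, -3.4, 11.6]
gripper_width: 0.393
grasp_force: 63.5
```

Request:
{"name": "arm_command", "arguments": {"moves": [[-1,[0.012,0,0.01],0],[-1,[0.022,0,0.02],0],[-1,[0.032,0,0.03],0],[-1,[0.04,0,0.035],0],[-1,[0.04,0,0.035],0]]}}

```text
time: 12.47
tool_pos: [0.5917, 0.1782, 0.0164]
tool_rot: [-0.0, 0.995, -0.097, 0.003]
contact_force: [-0.9, -2.9, 10.6]
gripper_width: 0.387
grasp_force: 64.1
```

```bash
python3 - <<'E'
from go import *
to([.577,.180,.0165],-.194);print(manip.state()["ft_torque"])
E
```

```text
pos [0.5917 0.1782 0.0164] head -0.1938 t 12.4667 F [-0.9 -2.9 10.6] w 0.387
shift [-0.098  0.007 -0.001] turn 0.0
[-0.31736244  0.59453656  0.14780154]
```

Request:
{"name": "arm_command", "arguments": {"moves": [[-1,[0.004,0,0.008],0],[-1,[0.006,0,0.014],0],[-1,[0.006,0,0.014],0]]}}

```text
time: 12.72
tool_pos: [0.5916, 0.1782, 0.0163]
tool_rot: [0.0, 0.995, -0.097, 0.001]
contact_force: [-11.0, -4.5, 24.4]
gripper_width: 0.388
grasp_force: 65.7
```

Request:
{"name": "arm_command", "arguments": {"moves": [[-1,[-0.006,0,-0.012],0],[0.2,[-0.006,0,-0.012],0],[1,[-0.006,0,-0.012],0],[1,[-0.006,0,-0.012],0],[1,[-0.006,0,-0.012],0],[1,[-0.006,0,-0.012],0],[1,[-0.006,0,-0.012],0],[1,[-0.006,0,-0.012],0]]}}

```text
time: 13.38
tool_pos: [0.5884, 0.1785, 0.0118]
tool_rot: [0.0, 0.995, -0.097, -0.0]
contact_force: [0.4, -0.3, 0.4]
gripper_width: 1.003
grasp_force: 0.0
```

Request:
{"name": "arm_command", "arguments": {"moves": [[1,[0,0,-0.06],0],[1,[0,0,-0.15],0],[1,[0,0,-0.3],0],[1,[0,0,-0.5],0],[1,[0,0,-0.75],0],[1,[0,0,-1],0],[1,[0,0,-1],0]]}}

```text
time: 13.97
tool_pos: [0.5941, 0.1796, 0.1745]
tool_rot: [-0.002, 0.995, -0.097, 0.009]
contact_force: [1.3, -0.3, 1.1]
gripper_width: 0.995
grasp_force: 0.0
```

Request:
{"name": "arm_command", "arguments": {"moves": [[1,[-1,0,0],0],[1,[-1,0,0],0],[1,[-1,0,0],0],[1,[-1,0,0],0],[1,[-1,0,0],0],[1,[-1,0,0],0]]}}

```text
time: 14.47
tool_pos: [0.441, 0.2079, 0.1636]
tool_rot: [-0.0, 0.995, -0.096, 0.001]
contact_force: [0.5, -0.0, -0.2]
gripper_width: 1.001
grasp_force: 0.0
```

```bash
python3 - <<'E'
from go import *
to([.5,.180,.2],-.194)
P={n:manip.grab_frame(n) for n in("top","scene")}
for n in P: print(n,[(np.round(r["extent"]),round(r["confidence"],2)) for r in manip.search_frame(P[n],"jig")[:1]])
def pj(q):
    return pts(0)@Ro.from_euler("ZYX",[q[2],q[3],q[4]]).as_matrix().T+[q[0],q[1],.004]
B={"top":(205,185,305,280),"scene":(345,175,445,275)}
M={n:mom(hullof(P[n],"red",B[n])) for n in P}
for n in P: print(n,M[n])
def res(q):
    o=[]
    for n in P:
        d=mom(phull(P[n],pj(list(q)+[0,0])))-M[n];o+=[d[0],d[1],20*np.arctan(np.tan(d[2])),d[3]/200]
    return np.array(o)
r=least_squares(res,[.59,.178,-.15],diff_step=5e-3);print(r.x,res(r.x).round(2))
print("mat .577 .180; flat heights, areas pred",[mom(phull(P[n],pj(list(r.x)+[0,0])))[3] for n in P],
 "tilted",[mom(phull(P[n],pj(list(r.x)+[-.1,0])))[3] for n in P])
for o in("can","glue","driver","nocks"): print(o,[np.round(r["extent"],1).tolist() for r in manip.search_frame(P["scene"],o)[:1]])
E
```

```text
pos [0.441  0.2079 0.1636] head -0.1927 t 14.4667 F [ 0.5 -0.  -0.2] w 1.001
shift [ 0.422  0.107 -0.241] turn 0.0002
top [(array([226., 205., 280., 251.]), 0.82)]
scene [(array([359., 199., 427., 250.]), 0.78)]
top [2.52395468e+02 2.25345779e+02 1.60056050e-01 1.79450000e+03]
scene [3.91938915e+02 2.26361137e+02 3.81236134e-01 1.58250000e+03]
[ 0.59322424  0.17943268 -0.19641252] [ 0.29 -0.86  0.04 -0.56  0.5  -0.95 -0.15  1.14]
mat .577 .180; flat heights, areas pred [np.float64(1681.9761255880585), np.float64(1811.250420899829)] tilted [np.float64(1691.8152585171629), np.float64(1730.423898176523)]
can [[320.8, 228.7, 347.7, 278.0]]
glue [[473.4, 230.1, 498.0, 258.3]]
driver [[216.2, 230.8, 281.7, 257.9]]
nocks [[182.9, 150.2, 217.8, 185.6]]
```

```bash
python3 -c "
from plant import manip
print(manip.job_done())"
```

```text
the job is handed in; nothing more can be done
None
```

The job is handed in: the jig was slid to the stop, lifted off the studs and set down on the mat about 16 mm from its centre. It was then released with the arm clear. Flatness was judged from the contact force and a pose fit to the camera pictures; the verdict was not returned.

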